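Empty the catch tray of spent sampling cassettes

ROBOT

A 7-joint arm with a two-finger parallel gripper is mounted at the origin on the work surface. World frame = base frame: x ahead of the robot, y to its left, z up, the work surface at z = 0. Lengths are in m, angles in rad, forces in N, time in s.
With the tool pointing down it reaches from about 0.425 to 1.025 m from the base axis. Payload 9.4 kg.
Tool frame: the origin (TCP) lies on the centre line of the jaws, within the pads' length; the fingertips stand 17 mm ahead of it and the grasp point (between the pads) lies 2 mm behind it; z points along the fingers, y is the line along which they close (so a half turn about z gives the same grasp; the last joint's range is limited). The gripper opens to 93 mm and grips with 3 to 60 N. Pads are 15 mm wide; open, the fingers measure 128 mm over their backs; the gripper's body (75 mm by 188 mm) begins 65 mm behind the grasp point.
Start: joints at [-1.341, 0.599, -0.003, 1.599, 0.002, 0.943, -0.08], TCP at [0.219, 0.691, 0.236] pointing down, gripper open.
Joint ranges: [-2.57, 2.57], [-0.35, 1.97], [-1.29, 1.29], [0.11, 2.56], [-1.05, 4.19], [0.11, 1.86], [-2.63, 2.63]. Speed limits (rad/s): [2.22, 2.22, 3.01, 3.01, 3.14, 3.14, 3.14].

INTERFACE

Orientations are given as a unit quaternion [w, x, y, z].
In Python, from cell import read_state, grab_frame, job_done gives the robot as it stands.
- The arm moves only by the tool carry_out, never from a script. Its argument "series" is a list of rows, each an object with "travel": the shift along the tool's x, y, z in cm, a list of three; "twist": the turn about the tool's z in rad; "fingers": the opening, from -1 (shut) to 1 (fully open). A call has 1 to 20 rows; each row is the pose to reach, as a shift and turn from the pose commanded when the call began, along the tool's axes at that moment; what a row does not reach only later rows make up. A row lasts 1/12 s, in which the tool goes at most 41.7 mm and 7.16 degrees, less where a joint would pass 70% of its speed; a pose out of reach is approached as far as the arm can. A call with a gripper value outside its range is refused whole. The fingers move at their own pace and stop on an object; the grip force is fixed at half the most. Time passes only in rows, so rows that repeat a pose let the fingers close. It gives the time, the measured TCP pose, the force, the opening and the grip force at its end, in the units of the state.
- read_state(): the state, without advancing time (a new reading comes with each control period).
- grab_frame(name): name is "side" or "top" or "wrist"; returns a dict with "pixels" (400x640x3 uint8, red, green, blue), "depth" (400x640 float32, m along the optical axis (not along the pixel's ray), 0 where there is no reading), "K" (3x3 intrinsics, pixels), "rvec" (rotation vector, rad) and "tvec" (3), from world to camera coordinates, as OpenCV has them; the wrist camera has in their place "tool_from_camera" (4x4, takes a point from camera to tool coordinates, whose origin is the TCP and whose axes are the flange's). Camera axes: x right, y down, z forward; pixel columns grow to the right and rows downward; lengths in m; the calibration is good to about 2 mm. A picture is of the moment at which its call begins: read the wrist's pose just before it.
- job_done(): hands the job in; it is judged then, once.
The state is a dict: "time_s": time; "joint_pos": joint angles; "dq": joint speeds; "tau": joint torques, N m; "ee_pos": TCP position; "eef_rot": TCP orientation; "contact_force": force on the tool from outside, world axes, zero at the start; "moment": the same for the moment, N m; "finger_gap": opening from 0.0 (shut) to 1.0 (fully open); "grasp_force": force on a finger pad.
Only numpy, scipy, OpenCV 4.12 (cv2) and the standard library are available. Lean on these libraries where they do the work, as an engineer would, in place of code of your own. Each camera call takes 0.05 s, during which the arm holds its last target. There are 200 camera calls.

TASK

Draw the catch tray out of its docking station by the upright tab, keeping the three spent cassettes on it, and tip the tray over the open tub so that all three slide off into the tub. Then set the empty tray down flat, right way up, in the middle of the black mat and let go; leave the other things on the bench where they are.

Things in the scene. Friction and masses are not known exactly. Their poses are not given: they have to be found in the camera images.
- dock: white fixed docking station: base plate 200 (x) x 160 mm, 10 mm thick; side guides to 36 mm above the bench, 136 mm apart; back stop to 22 mm; clear bridge over the far end (x = +35 to +85 mm, underside 67, top 75 mm above the bench). Origin: centre of its underside on the bench. The tray comes out along its -x axis, towards the robot.
- tray: steel tray 170 (x) x 124 mm, floor 4 mm, side walls to 22 mm, open at the +x end, about 0.2 kg. At the -x end stands its handle, a grey upright tab 10 mm thick (x), 60 mm wide (y), top 66 mm above the underside; 40 mm of floor inside it is free for a finger; behind it a wall to 18 mm. Origin: centre of its underside. It starts on the dock's base plate (10 mm up), x axis along the dock's.
- tray_grip (a point): grip point in the tray's tab, x = -78 mm, 45 mm above the tray's underside; axes as the tray's
- tray_lip (a point): middle of the tray's open end, x = +85 mm, on the floor's upper face; axes as the tray's
- cassette1: spent cassette, white flat-sided plastic block 62 (x) x 28 (y) x 20 mm (z) with a metal port, about 40 g. Origin: centre of its underside. At the start it lies on the tray, about lengthwise.
- cassette2: another cassette, the same
- cassette3: another cassette, the same
- tub: open grey plastic tub, loose, 220 x 220 mm outside, 85 mm high, walls and floor 5 mm. Origin: centre of its underside on the bench; z up. It stands to one side, left or right.
- mat: black rubber mat, fixed, 240 (x) x 220 (y) mm, 4 mm thick. Origin: centre of its underside on the bench. It lies to the side where the tub is not.
- jar: bystander: glass jar, 56 mm across, 75 mm high. Origin: centre of its underside
- beaker: bystander: white beaker, 70 mm across, 85 mm high. Origin: centre of its underside

How it is judged:
By the outcome, as a careful person would: the job done as asked, in the order asked, and still so for the second after the job is handed in, with the robot touching nothing.
It also fails if it takes over 67 s, if anything falls off the work surface, if the arm or the gripper's body presses on something with over 40 N, if the wrist force passes 120 N, or if a joint passes its speed limit or range.

## Working session

There is one attempt and no reset: what is moved stays moved. The work goes in short steps, Python scripts to look and compute and a tool call to move; the robot and the scene stay as the last step left them, time stands still between calls to the robot, and variables do not carry over. Pictures are saved under pics/ and viewed, at most 13 in all, crops included, and the job is handed in when it is done.

Besides the shell and the picture viewer there is one more tool, called after "Call:" as a command line: name --argument value ..., lists and objects as JSON in quotes. carry_out: Moves the arm, as the interface text tells. Its arguments: {"type":"object","properties":{"series":{"type":"array","items":{"type":"object","properties":{"travel":{"type":"array","items":{"type":"number"}},"twist":{"type":"number"},"fingers":{"type":"number"}}}}},"required":["series"]}

```bash
ls; mkdir -p pics; cat > h.py <<'E'
import numpy as np, cv2, sys
sys.path.insert(0,'.')
from cell import read_state, grab_frame, job_done
def snap(name,fn):
    f=grab_frame(name); np.savez(''+fn+'.npz',**f)
    cv2.imwrite('pics/'+fn+'.png',f['pixels'][...,::-1]); return f
def world(f,u,v,z=None):
    R=cv2.Rodrigues(f['rvec'])[0]; t=np.ravel(f['tvec'])
    r=np.linalg.inv(f['K'])@[u,v,1]
    if z is None: c=r*f['depth'][int(v),int(u)]; return R.T@(c-t)
    o=-R.T@t; d=R.T@r; return o+d*(z-o[2])/d[2]
E
python3 - <<'E'
from h import *
print(read_state())
snap('top','top1'); f=snap('side','side1'); 
E
```

```text
pics
{'time_s': 0.0, 'joint_pos': array([-1.34070264,  0.60017166, -0.0025113 ,  1.60012211,  0.00181173,
        0.942874  , -0.07982456]), 'dq': array([ 0.00067702, -0.00141502, -0.00072642, -0.00128639,  0.00159598,
       -0.00018484,  0.0017893 ]), 'tau': array([ 1.49714406e-04, -7.65075874e+01,  1.49740510e+00, -2.52359015e+01,
       -5.23851067e-02,  1.67705241e-02,  1.49093744e-04]), 'ee_pos': array([0.21885202, 0.69070339, 0.23472956]), 'eef_rot': array([-3.48007574e-05,  1.52788774e-01,  9.88258555e-01, -7.86024218e-04]), 'contact_force': array([ 0.38823616, -0.38414883, -0.19537585]), 'moment': array([-0.04630634, -0.02652696, -0.04440993]), 'grasp_force': 0.0, 'finger_gap': 1.0002008432145704}
```

View pics/top1.png

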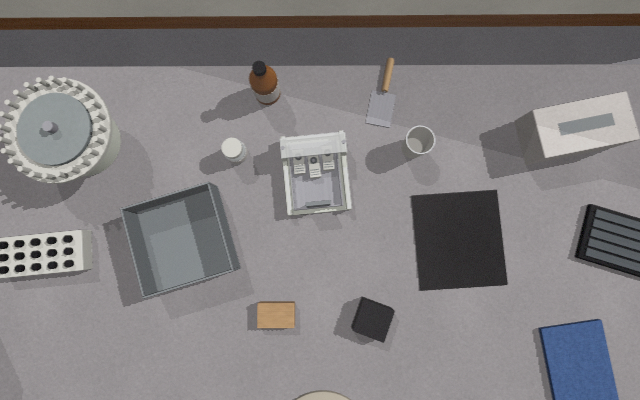

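View pics/side1.png

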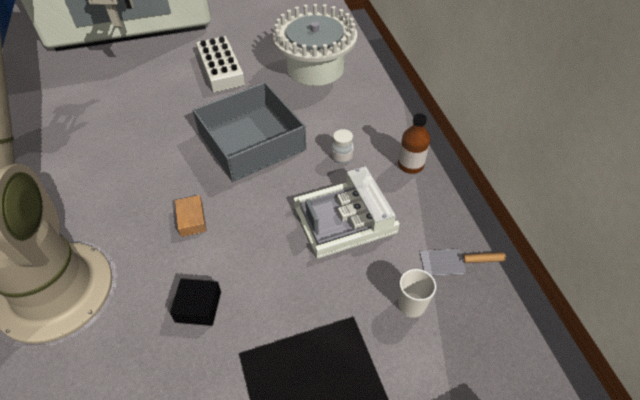

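The top view shows the dock at about (316,175), the tub on the left at (180,240), the mat on the right at (460,240), the jar at (234,150) and the beaker at (420,140). Next I'll enlarge the dock and measure it.

```bash
python3 - <<'E'
from h import *
f=dict(np.load('top1.npz'))
im=f['pixels'][115:225,265:365,::-1]
im=cv2.resize(im,None,fx=5.4,fy=5.4,interpolation=cv2.INTER_CUBIC); cv2.imwrite('pics/crop1.png',im)
R=cv2.Rodrigues(f['rvec'])[0];print(-R.T@np.ravel(f['tvec']));print(f['K'][0,0])
for n,u,v,z in [('base',320,398,0),('tubFL',124,209,.085),('tubFR',210,185,.085),('tubNL',143,296,.085),('tubNR',237,269,.085),
 ('mat',412,196,.004),('mat',497,190,.004),('mat',506,285,.004),('mat',419,290,.004),('jar',233,145,.075),('beak',420,133,.085)]:
  print(n,world(f,u,v,z).round(3),world(f,u,v).round(3))
E
```

```text
[0.49070168 0.01326708 1.00029692]
390.4116182277176
base [0.099 0.008 0.   ] [0.105 0.008 0.014]
tubFL [0.557 0.472 0.085] [0.557 0.474 0.082]
tubFR [0.614 0.269 0.085] [0.616 0.272 0.076]
tubNL [0.355 0.418 0.085] [0.355 0.418 0.084]
tubNR [0.418 0.201 0.085] [0.411 0.218 0.001]
mat [ 0.597 -0.227  0.004] [ 0.597 -0.227  0.005]
mat [ 0.613 -0.444  0.004] [ 0.613 -0.445  0.001]
mat [ 0.374 -0.456  0.004] [ 0.374 -0.456  0.002]
mat [ 0.361 -0.239  0.004] [ 0.361 -0.24   0.   ]
jar [0.714 0.219 0.075] [0.713 0.219 0.076]
beak [ 0.74  -0.23   0.085] [ 0.751 -0.241  0.044]
```

View pics/crop1.png

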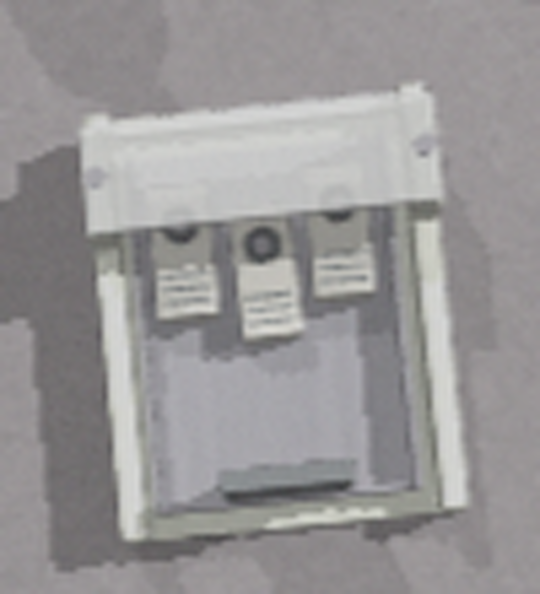

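The crop shows the tab's top edge running from (220,478) to (357,465). The cassettes lie at the far end, partly under the bridge. I'll fit the tab and guides from the depth data.

```bash
python3 - <<'E'
from h import *
f=dict(np.load('top1.npz'))
R=cv2.Rodrigues(f['rvec'])[0];t=np.ravel(f['tvec'])
v,u=np.mgrid[0:400,0:640]; d=f['depth']
r=np.stack([u,v,np.ones_like(u)],-1)@np.linalg.inv(f['K']).T
P=(r*d[...,None]-t)@R
def reg(x0,x1,y0,y1,z0,z1):
    m=(d>0)&(P[...,0]>x0)&(P[...,0]<x1)&(P[...,1]>y0)&(P[...,1]<y1)&(P[...,2]>z0)&(P[...,2]<z1); return P[m]
def show(n,q): 
    c,(w,h),a=cv2.minAreaRect(q[:,:2].astype(np.float32)*1000); print(n,len(q),np.round(c,1),round(w,1),round(h,1),round(a,1),q[:,2].mean().round(4),q[:,2].max().round(4))
show('tab',reg(.5,.63,-.08,.12,.066,.085))
show('bridge',reg(.63,.8,-.12,.15,.066,.085))
show('guides',reg(.5,.64,-.12,.15,.030,.042))
for s in (-1,1):
    q=reg(.5,.66,-.12,.15,.030,.042); q=q[(q[:,1]-.015)*s>.04]; show('guide',q)
    print(np.degrees(np.arctan(np.polyfit(q[:,0],q[:,1],1)[0])))
# tab edges by crop pixels
for U,V in((220,478),(357,465)): print(world(f,265+U/5.4-.5,115+V/5.4-.5,.076))
show('block',reg(.24,.37,.05,.2,.01,.2)); show('cube',reg(.22,.37,-.2,-.05,.01,.2))
show('tub',reg(.3,.65,.18,.5,.07,.1)); show('beaker',reg(.65,.85,-.3,-.17,.07,.1)); show('jar',reg(.65,.8,.17,.27,.06,.09))
E
```

```text
tab 114 [573.1  14.1] 10.2 60.0 5.3 0.0762 0.0813
bridge 1367 [713.9  26.5] 51.0 159.6 5.9 0.0758 0.0821
guides 431 [600.8  15.2] 90.9 159.9 5.7 0.0358 0.0418
guide 240 [611.9 -51.6] 39.8 94.0 83.4 0.0357 0.0414
5.331331800817456
guide 302 [604.1  77.7] 110.9 45.5 0.6 0.0357 0.0412
-0.5363174431281831
[0.57250949 0.0433257  0.076     ]
[ 0.57829554 -0.01697121  0.076     ]
block 977 [304.4 116.8] 58.9 89.6 0.2 0.0318 0.0373
cube 1271 [ 295.  -118.1] 81.2 80.8 69.6 0.0439 0.051
tub 1251 [486.9 347.5] 219.8 221.9 17.0 0.0822 0.0908
beaker 229 [ 724.3 -229.1] 67.2 69.1 44.5 0.0815 0.0901
jar 350 [708.2 224.1] 48.3 48.4 70.6 0.0751 0.0804
```

```bash
cat >> h.py <<'E'
from scipy.spatial.transform import Rotation as Ro
def plan(xyz,toolyaw_deg):
    "travel cm + twist to put TCP at xyz with tool y at toolyaw"
    s=read_state(); q=s['eef_rot']; R=Ro.from_quat(np.r_[q[1:],q[0]]).as_matrix()
    d=R.T@(np.array(xyz)-s['ee_pos'])*100
    y0=np.degrees(np.arctan2(R[1,1],R[0,1])); tw=np.radians((y0-toolyaw_deg+180)%360-180)
    print('t',round(s['time_s'],2),'pos',s['ee_pos'].round(4),'tooly',y0.round(1),'tilt',np.degrees(np.arccos(-R[2,2])).round(2),
     'F',s['contact_force'].round(1),'gap',round(s['finger_gap']*93,1),'gf',round(s['grasp_force'],1),'q7',s['joint_pos'][6].round(2))
    print('travel',d.round(2),'twist',round(tw,3)); return R
E
python3 -c "
from h import *
plan([.573,.014,.20],-84.4)"
```

```text
t 0.1 pos [0.2189 0.6907 0.2348] tooly 72.4 tilt 0.08 F [ 0.3 -0.5  0.3] gap 93.1 gf 0.0 q7 -0.08
travel [-54.19 -53.82   3.57] twist 2.737
```

Call:
carry_out --series '[{"travel":[-54.2,-53.8,3],"twist":2.737,"fingers":0.61},{"travel":[-54.2,-53.8,3],"twist":2.737,"fingers":0.61},{"travel":[-54.2,-53.8,3],"twist":2.737,"fingers":0.61},{"travel":[-54.2,-53.8,3],"twist":2.737,"fingers":0.61},{"travel":[-54.2,-53.8,3],"twist":2.737,"fingers":0.61},{"travel":[-54.2,-53.8,3],"twist":2.737,"fingers":0.61},{"travel":[-54.2,-53.8,3],"twist":2.737,"fingers":0.61},{"travel":[-54.2,-53.8,3],"twist":2.737,"fingers":0.61},{"travel":[-54.2,-53.8,3],"twist":2.737,"fingers":0.61},{"travel":[-54.2,-53.8,3],"twist":2.737,"fingers":0.61},{"travel":[-54.2,-53.8,3],"twist":2.737,"fingers":0.61},{"travel":[-54.2,-53.8,3],"twist":2.737,"fingers":0.61},{"travel":[-54.2,-53.8,3],"twist":2.737,"fingers":0.61},{"travel":[-54.2,-53.8,3],"twist":2.737,"fingers":0.61},{"travel":[-54.2,-53.8,3],"twist":2.737,"fingers":0.61},{"travel":[-54.2,-53.8,3],"twist":2.737,"fingers":0.61},{"travel":[-54.2,-53.8,3],"twist":2.737,"fingers":0.61},{"travel":[-54.2,-53.8,3],"twist":2.737,"fingers":0.61},{"travel":[-54.2,-53.8,3],"twist":2.737,"fingers":0.61},{"travel":[-54.2,-53.8,3],"twist":2.737,"fingers":0.61}]'

```text
time_s: 1.77
ee_pos: [0.5747, 0.0096, 0.2058]
eef_rot: [0.001, 0.987, 0.161, 0.001]
contact_force: [0.8, 0.4, 0.0]
finger_gap: 0.804
grasp_force: 0.0
```

```bash
python3 -c "
from h import *
plan([.573,.014,.12],-84.4)"
```

```text
t 1.77 pos [0.5747 0.0096 0.2058] tooly -71.5 tilt 0.16 F [0.8 0.4 0. ] gap 74.8 gf 0.0 q7 -0.85
travel [-0.02 -0.5   8.58] twist 0.225
```

Call:
carry_out --series '[{"travel":[0,-0.4,3],"twist":0.12,"fingers":0.61},{"travel":[0,-0.4,6],"twist":0.225,"fingers":0.61},{"travel":[0,-0.4,8.5],"twist":0.225,"fingers":0.61},{"travel":[0,-0.4,8.5],"twist":0.225,"fingers":0.61},{"travel":[0,-0.4,8.5],"twist":0.225,"fingers":0.61},{"travel":[0,-0.4,8.5],"twist":0.225,"fingers":0.61}]'

```text
time_s: 2.27
ee_pos: [0.5724, 0.018, 0.1217]
eef_rot: [0.0, 0.998, 0.055, 0.0]
contact_force: [-0.2, 0.4, 1.3]
finger_gap: 0.806
grasp_force: 0.0
```

```bash
python3 -c "
from h import *
plan([.573,.014,.055],-84.4); snap('wrist','w1')"
```

```text
t 2.27 pos [0.5724 0.018  0.1217] tooly -83.7 tilt 0.04 F [-0.2  0.4  1.3] gap 75.0 gf 0.0 q7 -0.91
travel [0.01 0.4  6.67] twist 0.012
```

View pics/w1.png

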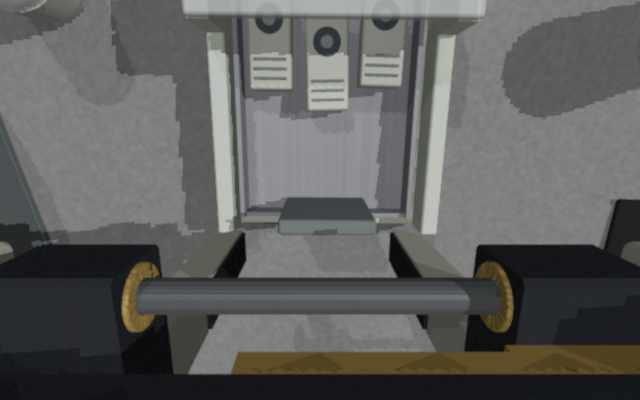

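The wrist view shows the fingers at about u=225 and 415, with the tab centred at u≈328. That matches the 4 mm offset I computed. I'll lower and grip the tab across its width, which leaves a pivot axis along the tray's y.

Call:
carry_out --series '[{"travel":[0,0.4,1.5],"twist":0.01,"fingers":0.61},{"travel":[0,0.4,3],"twist":0.01,"fingers":0.61},{"travel":[0,0.4,4.5],"twist":0.01,"fingers":0.61},{"travel":[0,0.4,6],"twist":0.01,"fingers":0.61},{"travel":[0,0.4,6.7],"twist":0.01,"fingers":0.61},{"travel":[0,0.4,6.7],"twist":0.01,"fingers":0.61},{"travel":[0,0.4,6.7],"twist":0.01,"fingers":0.61},{"travel":[0,0.4,6.7],"twist":0.01,"fingers":0.1},{"travel":[0,0.4,6.7],"twist":0.01,"fingers":0.1},{"travel":[0,0.4,6.7],"twist":0.01,"fingers":0.1},{"travel":[0,0.4,6.7],"twist":0.01,"fingers":0.1},{"travel":[0,0.4,6.7],"twist":0.01,"fingers":0.1}]'

```text
time_s: 3.32
ee_pos: [0.5728, 0.0142, 0.0545]
eef_rot: [-0.0, 0.999, 0.05, 0.001]
contact_force: [-0.7, -0.4, 7.2]
finger_gap: 0.642
grasp_force: 30.0
```

```bash
python3 -c "
from h import *
a=np.radians(5.6);plan([.573-.1*np.cos(a),.014-.1*np.sin(a),.053],-84.4)"
```

```text
t 3.32 pos [0.5728 0.0142 0.0545] tooly -84.3 tilt 0.08 F [-0.7 -0.4  7.2] gap 59.7 gf 30.0 q7 -0.83
travel [-9.98  0.01  0.13] twist 0.002
```

Call:
carry_out --series '[{"travel":[-0.2,0,0],"twist":0,"fingers":0.1},{"travel":[-0.6,0,0],"twist":0,"fingers":0.1},{"travel":[-1.2,0,0],"twist":0,"fingers":0.1},{"travel":[-1.9,0,0],"twist":0,"fingers":0.1},{"travel":[-2.6,0,0],"twist":0,"fingers":0.1},{"travel":[-3.4,0,0],"twist":0,"fingers":0.1},{"travel":[-4.2,0,0],"twist":0,"fingers":0.1},{"travel":[-5,0,0],"twist":0,"fingers":0.1},{"travel":[-5.8,0,0],"twist":0,"fingers":0.1},{"travel":[-6.6,0,0],"twist":0,"fingers":0.1},{"travel":[-7.4,0,0],"twist":0,"fingers":0.1},{"travel":[-8.2,0,0],"twist":0,"fingers":0.1},{"travel":[-8.9,0,0],"twist":0,"fingers":0.1},{"travel":[-9.5,0,0],"twist":0,"fingers":0.1},{"travel":[-9.9,0,0],"twist":0,"fingers":0.1},{"travel":[-10.2,0,0],"twist":0,"fingers":0.1},{"travel":[-10.3,0,0],"twist":0,"fingers":0.1},{"travel":[-10.3,0,0],"twist":0,"fingers":0.1}]'

```text
time_s: 4.82
ee_pos: [0.4693, 0.004, 0.0536]
eef_rot: [-0.0, 0.999, 0.05, -0.0]
contact_force: [0.6, -1.0, 4.7]
finger_gap: 0.638
grasp_force: 30.0
```

Call:
carry_out --series '[{"travel":[0,0,-0.2],"twist":0,"fingers":0.1},{"travel":[0,0,-0.5],"twist":0,"fingers":0.1},{"travel":[0,0,-0.8],"twist":0,"fingers":0.1},{"travel":[0,0,-1],"twist":0,"fingers":0.1},{"travel":[0,0,-1],"twist":0,"fingers":0.1},{"travel":[0,0,-1],"twist":0,"fingers":0.1}]'

```text
time_s: 5.32
ee_pos: [0.4697, 0.0043, 0.0637]
eef_rot: [0.0, 0.999, 0.05, -0.0]
contact_force: [-0.1, 0.3, -2.8]
finger_gap: 0.642
grasp_force: 30.0
```

```bash
cat >> h.py <<'E'
def traytilt(fn):
    """tray pose in the tool frame from wrist depth: points around the tray floor ahead"""
    s=read_state(); f=snap('wrist',fn); q=s['eef_rot']; R=Ro.from_quat(np.r_[q[1:],q[0]]).as_matrix()
    v,u=np.mgrid[0:400,0:640]; d=f['depth']
    r=np.stack([u,v,np.ones_like(u)],-1)@np.linalg.inv(f['K']).T*d[...,None]
    T=f['tool_from_camera']; p=r@T[:3,:3].T+T[:3,3]
    return f,p,p@R.T+s['ee_pos'],s
E
python3 -c "
from h import *
R=plan([.47,.004,.1],-84.4)
f,p,P,s=traytilt('w2')
# along tool x at tool y bins: height of world
for y in (-.04,0.0,.04,.06):
  print(y)
  for x in np.arange(.02,.20,.015):
    m=(f['depth']>0)&(abs(p[...,0]-x)<.004)&(abs(p[...,1]-y)<.004)
    if m.sum(): print('  ',round(x,3),m.sum(),np.median(P[m][:,2]).round(4))
"
```

```text
t 5.32 pos [0.4697 0.0043 0.0637] tooly -84.3 tilt 0.01 F [-0.1  0.3 -2.8] gap 59.7 gf 30.0 q7 -0.73
travel [ 0.03  0.03 -3.63] twist 0.003
-0.04
   0.02 1828 0.1542
   0.035 2805 0.1521
   0.05 200 0.0228
   0.065 221 0.0227
   0.08 241 0.0229
   0.095 314 0.0431
   0.11 334 0.0429
0.0
   0.02 1394 0.1595
   0.035 720 0.1448
   0.05 202 0.0226
   0.065 225 0.0227
   0.08 300 0.043
   0.095 313 0.0429
   0.11 350 0.0436
0.04
   0.02 1722 0.1582
   0.035 2820 0.1523
   0.05 207 0.0227
   0.065 216 0.0227
   0.08 225 0.0227
   0.095 316 0.043
   0.11 328 0.043
0.06
   0.02 538 0.0411
   0.035 922 0.1453
   0.05 342 0.0335
   0.065 361 0.0333
   0.08 397 0.0335
   0.095 428 0.033
   0.11 461 0.0331
   0.125 65 0.0234
```

View pics/w2.png

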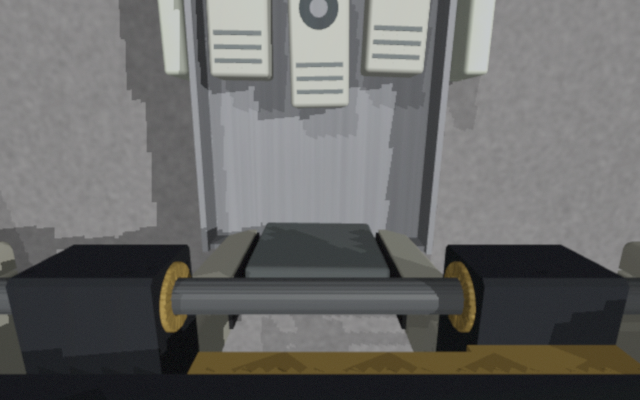

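The tray is out about 103 mm and lifted 10 mm. It hangs level: the floor reads 22.7 mm all along. All three cassettes are aboard, with near ends at v≈75–105. Next I'll lift and carry it to the tub's near wall.

Call:
carry_out --series '[{"travel":[0,0,-0.3],"twist":0,"fingers":0.1},{"travel":[0,0,-0.9],"twist":0,"fingers":0.1},{"travel":[0,0,-1.7],"twist":0,"fingers":0.1},{"travel":[0,0,-2.7],"twist":0,"fingers":0.1},{"travel":[0,0,-3.8],"twist":0,"fingers":0.1},{"travel":[0,0,-4.9],"twist":0,"fingers":0.1},{"travel":[0,0,-6],"twist":0,"fingers":0.1},{"travel":[0,0,-7.1],"twist":0,"fingers":0.1},{"travel":[0,0,-8.2],"twist":0,"fingers":0.1},{"travel":[0,0,-9.2],"twist":0,"fingers":0.1},{"travel":[0,0,-9.8],"twist":0,"fingers":0.1},{"travel":[0,0,-10.2],"twist":0,"fingers":0.1},{"travel":[0,0,-10.2],"twist":0,"fingers":0.1},{"travel":[0,0,-10.2],"twist":0,"fingers":0.1}]'

```text
time_s: 6.53
ee_pos: [0.4697, 0.0043, 0.1656]
eef_rot: [-0.0, 0.999, 0.05, 0.0]
contact_force: [-0.8, 0.3, -3.8]
finger_gap: 0.645
grasp_force: 30.0
```

```bash
python3 -c "
from h import *
plan([.45,.16,.166],-79);plan([.34,.305,.166],-74)"
```

```text
t 6.53 pos [0.4697 0.0043 0.1656] tooly -84.3 tilt 0.01 F [-0.8  0.3 -3.8] gap 60.0 gf 30.0 q7 -0.92
travel [ -0.4  -15.69  -0.04] twist -0.092
t 6.53 pos [0.4697 0.0043 0.1656] tooly -84.3 tilt 0.01 F [-0.8  0.3 -3.8] gap 60.0 gf 30.0 q7 -0.92
travel [ -9.9  -31.22  -0.04] twist -0.179
```

Call:
carry_out --series '[{"travel":[0,-0.3,0],"twist":0,"fingers":0.1},{"travel":[0,-1,0],"twist":-0.005,"fingers":0.1},{"travel":[0,-2,0],"twist":-0.01,"fingers":0.1},{"travel":[0,-3.3,0],"twist":-0.02,"fingers":0.1},{"travel":[0,-4.9,0],"twist":-0.03,"fingers":0.1},{"travel":[0,-6.7,0],"twist":-0.04,"fingers":0.1},{"travel":[0,-8.5,0],"twist":-0.05,"fingers":0.1},{"travel":[-0.1,-10.3,0],"twist":-0.06,"fingers":0.1},{"travel":[-0.3,-12.1,0],"twist":-0.07,"fingers":0.1},{"travel":[-0.6,-13.9,0],"twist":-0.08,"fingers":0.1},{"travel":[-1.1,-15.7,0],"twist":-0.09,"fingers":0.1},{"travel":[-1.8,-17.5,0],"twist":-0.1,"fingers":0.1},{"travel":[-2.6,-19.3,0],"twist":-0.11,"fingers":0.1},{"travel":[-3.5,-21.1,0],"twist":-0.12,"fingers":0.1},{"travel":[-4.5,-22.9,0],"twist":-0.13,"fingers":0.1},{"travel":[-5.5,-24.7,0],"twist":-0.14,"fingers":0.1},{"travel":[-6.5,-26.3,0],"twist":-0.15,"fingers":0.1},{"travel":[-7.4,-27.6,0],"twist":-0.16,"fingers":0.1},{"travel":[-8.1,-28.6,0],"twist":-0.165,"fingers":0.1},{"travel":[-8.6,-29.3,0],"twist":-0.17,"fingers":0.1}]'

```text
time_s: 8.2
ee_pos: [0.3533, 0.2887, 0.1652]
eef_rot: [0.0, 0.991, 0.136, -0.001]
contact_force: [-0.7, -0.4, -3.2]
finger_gap: 0.644
grasp_force: 30.0
```

```bash
python3 -c "
from h import *
plan([.34,.305,.166],-74);snap('top','top2')"
```

```text
t 8.2 pos [0.3533 0.2887 0.1652] tooly -74.4 tilt 0.07 F [-0.7 -0.4 -3.2] gap 59.9 gf 30.0 q7 -1.39
travel [-0.84 -1.92 -0.08] twist -0.007
```

View pics/top2.png

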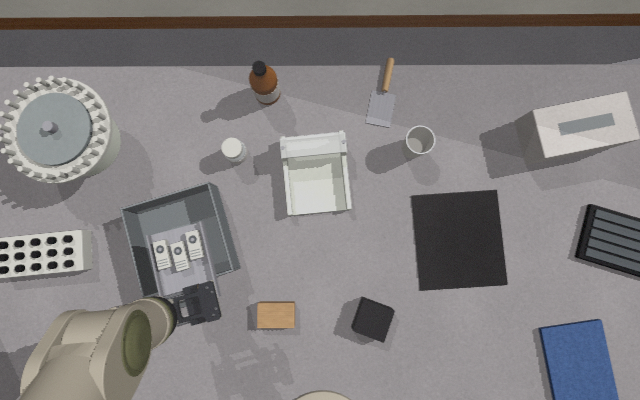

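The top view shows the tray over the tub's near wall at (185,250), with all three cassettes aboard. I'll finish the approach and lower onto the rim.

Call:
carry_out --series '[{"travel":[-0.3,-0.5,0],"twist":0,"fingers":0.1},{"travel":[-0.6,-1.2,0.3],"twist":0,"fingers":0.1},{"travel":[-0.8,-1.7,1],"twist":0,"fingers":0.1},{"travel":[-0.8,-1.9,1.8],"twist":0,"fingers":0.1},{"travel":[-0.8,-1.9,2.5],"twist":0,"fingers":0.1},{"travel":[-0.8,-1.9,3],"twist":0,"fingers":0.1},{"travel":[-0.8,-1.9,3.2],"twist":0,"fingers":0.1},{"travel":[-0.8,-1.9,3.4],"twist":0,"fingers":0.1},{"travel":[-0.8,-1.9,3.5],"twist":0,"fingers":0.1},{"travel":[-0.8,-1.9,3.6],"twist":0,"fingers":0.1},{"travel":[-0.8,-1.9,3.6],"twist":0,"fingers":0.1}]'

```text
time_s: 9.17
ee_pos: [0.3425, 0.3032, 0.1296]
eef_rot: [-0.0, 0.991, 0.134, 0.0]
contact_force: [-0.1, 0.6, -3.0]
finger_gap: 0.642
grasp_force: 30.0
```

```bash
python3 -c "
from h import *
plan([.34,.305,.13],-74)
f=snap('side','side2')
im=cv2.resize(f['pixels'][40:220,60:320,::-1],None,fx=3,fy=3,interpolation=cv2.INTER_CUBIC);cv2.imwrite('pics/crop2.png',im)"
```

```text
t 9.17 pos [0.3425 0.3032 0.1296] tooly -74.6 tilt 0.01 F [-0.1  0.6 -3. ] gap 59.7 gf 30.0 q7 -1.35
travel [-0.19 -0.24 -0.04] twist -0.01
```

View pics/crop2.png

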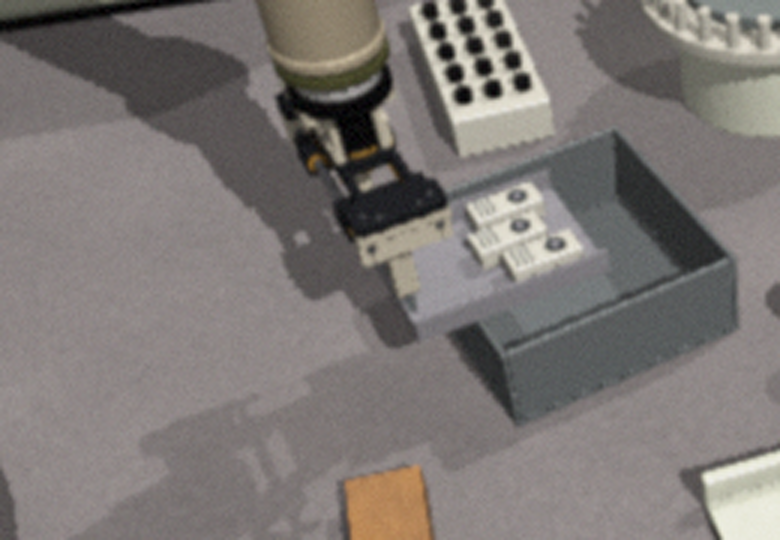

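The side crop shows the tray over the near rim, level, with the cassettes at (500,225). I'll lower gently until it touches.

Call:
carry_out --series '[{"travel":[0,0,0.1],"twist":0,"fingers":0.1},{"travel":[0,0,0.2],"twist":0,"fingers":0.1},{"travel":[0,0,0.2],"twist":0,"fingers":0.1}]'

```text
time_s: 9.47
ee_pos: [0.3419, 0.3032, 0.1283]
eef_rot: [-0.001, 0.991, 0.134, -0.0]
contact_force: [-4.0, -0.9, 10.7]
finger_gap: 0.641
grasp_force: 30.0
```

Call:
carry_out --series '[{"travel":[0,0,-0.1],"twist":0,"fingers":0.1},{"travel":[0,0,-0.1],"twist":0,"fingers":0.345},{"travel":[0,0,-0.1],"twist":0,"fingers":0.345},{"travel":[0.2,0,-0.3],"twist":0,"fingers":0.1},{"travel":[0.2,0,-0.3],"twist":0,"fingers":0.1},{"travel":[0.2,0,-0.3],"twist":0,"fingers":0.1}]'

```text
time_s: 9.97
ee_pos: [0.3442, 0.3038, 0.1305]
eef_rot: [0.0, 0.991, 0.135, -0.0]
contact_force: [0.5, 0.4, -2.0]
finger_gap: 0.642
grasp_force: 31.2
```

```bash
cat >> h.py <<'E'
def prof(fn):
    R=plan([.34,.305,.13],-74); f,p,P,s=traytilt(fn)
    for y in (-.045,0.0,.045):
      o=[]
      for x in np.arange(.0,.20,.015):
        m=(f['depth']>0)&(abs(p[...,0]-x)<.004)&(abs(p[...,1]-y)<.004)&(p[...,2]>-.03)
        if m.sum(): o.append((int(x*1000),int(1000*np.median(P[m][:,2]))))
      print(y,o)
E
python3 -c "
from h import *
prof('w3')"
```

```text
t 9.97 pos [0.3442 0.3038 0.1305] tooly -74.5 tilt 0.02 F [ 0.5  0.4 -2. ] gap 59.7 gf 31.2 q7 -1.35
travel [-0.37 -0.23  0.05] twist -0.009
-0.045 [(0, 96), (15, 94), (30, 91), (45, 88), (60, 85), (75, 81), (90, 98), (105, 96), (120, 92)]
0.0 [(15, 156), (30, 91), (45, 88), (60, 85), (75, 101), (90, 99), (105, 96), (120, 93)]
0.045 [(0, 97), (15, 95), (30, 91), (45, 88), (60, 85), (75, 82), (90, 96), (105, 96), (120, 93)]
```

The controlled pivot works: the tray is now about 12° lip-down and still gripped. I'll do another increment, following the tab.

Call:
carry_out --series '[{"travel":[0,0,0],"twist":0,"fingers":0.345},{"travel":[0.3,0,-0.2],"twist":0,"fingers":0.345},{"travel":[0.8,0,-0.4],"twist":0,"fingers":0.1},{"travel":[1,0,-0.5],"twist":0,"fingers":0.1},{"travel":[1,0,-0.5],"twist":0,"fingers":0.1}]'

```text
time_s: 10.43
ee_pos: [0.3545, 0.3066, 0.1357]
eef_rot: [0.0, 0.991, 0.134, 0.0]
contact_force: [0.8, -0.0, -3.6]
finger_gap: 0.635
grasp_force: 32.8
```

```bash
python3 -c "
from h import *
prof('w4')"
```

```text
t 10.43 pos [0.3545 0.3066 0.1357] tooly -74.5 tilt 0.03 F [ 0.8 -0.  -3.6] gap 59.0 gf 32.8 q7 -1.36
travel [-1.44 -0.23  0.57] twist -0.01
-0.045 [(0, 101), (15, 97), (30, 91), (45, 86), (60, 80), (75, 75), (90, 90), (105, 86), (120, 80)]
0.0 [(15, 98), (30, 91), (45, 86), (60, 81), (75, 91), (90, 92), (105, 86), (120, 81)]
0.045 [(0, 101), (15, 97), (30, 92), (45, 86), (60, 81), (75, 76), (90, 86), (105, 86), (120, 81)]
```

Call:
carry_out --series '[{"travel":[0,0,0],"twist":0,"fingers":0.345},{"travel":[0.3,0,-0.1],"twist":0,"fingers":0.345},{"travel":[0.8,0,-0.3],"twist":0,"fingers":0.1},{"travel":[1.1,0,-0.3],"twist":0,"fingers":0.1},{"travel":[1.1,0,-0.3],"twist":0,"fingers":0.1}]'

```text
time_s: 10.9
ee_pos: [0.3651, 0.3096, 0.1386]
eef_rot: [0.0, 0.991, 0.134, 0.0]
contact_force: [0.1, -0.1, -2.3]
finger_gap: 0.636
grasp_force: 33.3
```

```bash
python3 -c "
from h import *
prof('w5')"
```

```text
t 10.9 pos [0.3651 0.3096 0.1386] tooly -74.6 tilt 0.02 F [ 0.1 -0.1 -2.3] gap 59.2 gf 33.3 q7 -1.37
travel [-2.54 -0.23  0.86] twist -0.01
-0.045 [(0, 101), (15, 94), (30, 86), (45, 77), (60, 68), (75, 60), (90, 51), (105, 42), (120, 38), (135, 49)]
0.0 [(0, 120), (15, 141), (30, 157), (45, 78), (60, 69), (75, 60), (90, 52), (105, 43), (120, 34), (135, 43)]
0.045 [(0, 102), (15, 96), (30, 87), (45, 78), (60, 70), (75, 61), (90, 53), (105, 44), (120, 37), (135, 50)]
```

View pics/w5.png

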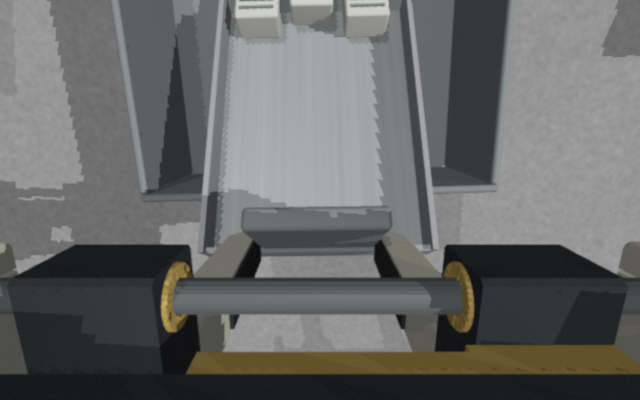

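The wrist view shows the tray at about 30° and the cassettes slid to the lip (v<40). I'll raise it slowly so they drop clear.

Call:
carry_out --series '[{"travel":[0,0,0],"twist":0,"fingers":0.1},{"travel":[0,0,0],"twist":0,"fingers":0.1},{"travel":[0,0,-0.3],"twist":0,"fingers":0.1},{"travel":[0,0,-0.8],"twist":0,"fingers":0.1},{"travel":[0,0,-1.4],"twist":0,"fingers":0.1},{"travel":[0,0,-2],"twist":0,"fingers":0.1},{"travel":[0,0,-2.6],"twist":0,"fingers":0.1},{"travel":[0,0,-3.2],"twist":0,"fingers":0.1},{"travel":[0,0,-3.8],"twist":0,"fingers":0.1},{"travel":[0,0,-4.4],"twist":0,"fingers":0.1},{"travel":[0,0,-5],"twist":0,"fingers":0.1},{"travel":[0,0,-5],"twist":0,"fingers":0.1},{"travel":[0,0,-5],"twist":0,"fingers":0.1}]'

```text
time_s: 12.03
ee_pos: [0.3645, 0.3096, 0.1889]
eef_rot: [-0.0, 0.991, 0.135, 0.0]
contact_force: [0.5, -0.0, -2.4]
finger_gap: 0.635
grasp_force: 32.8
```

```bash
python3 -c "
from h import *
prof('w6'); f=snap('top','top3')
im=lambda a:a
a=f['pixels'][180:320,100:270,::-1]; cv2.imwrite('pics/crop3.png',cv2.resize(a,None,fx=3.5,fy=3.5,interpolation=cv2.INTER_CUBIC))"
```

```text
t 12.03 pos [0.3645 0.3096 0.1889] tooly -74.5 tilt 0.04 F [ 0.5 -0.  -2.4] gap 59.1 gf 32.8 q7 -1.46
travel [-2.49 -0.2   5.89] twist -0.009
-0.045 [(0, 152), (15, 145), (30, 137), (45, 128), (60, 120), (75, 111), (90, 103), (105, 95), (120, 86), (135, 77), (150, 25), (164, 23)]
0.0 [(0, 170), (15, 191), (30, 208), (45, 129), (60, 120), (75, 112), (90, 104), (105, 95), (120, 87), (135, 78), (164, 23)]
0.045 [(0, 153), (15, 147), (30, 138), (45, 130), (60, 121), (75, 113), (90, 104), (105, 96), (120, 87), (135, 79), (164, 4)]
```

View pics/crop3.png

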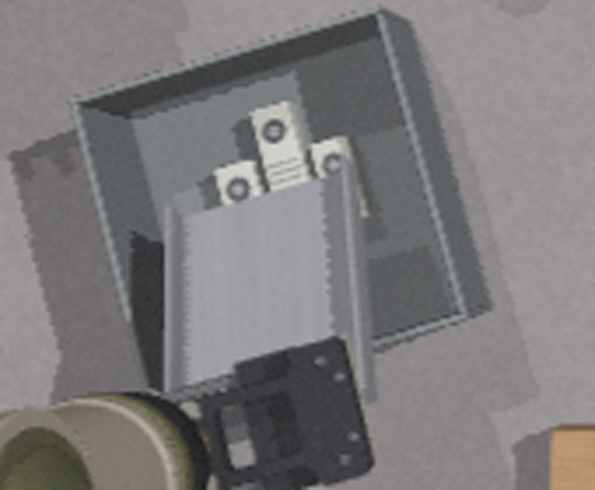

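All three cassettes are lying in the tub, at z≈25 mm, and the tray is empty. Next I'll lift and carry it to the mat.

```bash
python3 -c "
from h import *
plan([.3645,.3096,.28],-74.5);plan([.48,.03,.28],-80);plan([.452,-.344,.28],-85.8)"
```

```text
t 12.13 pos [0.3643 0.3094 0.1885] tooly -74.5 tilt 0.01 F [-0.9  0.2 -1.4] gap 59.4 gf 32.8 q7 -1.46
travel [ 0.02 -0.01 -9.15] twist -0.001
t 12.13 pos [0.3643 0.3094 0.1885] tooly -74.5 tilt 0.01 F [-0.9  0.2 -1.4] gap 59.4 gf 32.8 q7 -1.46
travel [ 3.7  30.02 -9.15] twist 0.095
t 12.13 pos [0.3643 0.3094 0.1885] tooly -74.5 tilt 0.01 F [-0.9  0.2 -1.4] gap 59.4 gf 32.8 q7 -1.46
travel [-8.98 65.32 -9.14] twist 0.197
```

Call:
carry_out --series '[{"travel":[0,0,-1.2],"twist":0,"fingers":0.1},{"travel":[0,0,-3],"twist":0,"fingers":0.1},{"travel":[0,0,-5],"twist":0,"fingers":0.1},{"travel":[0,0,-7],"twist":0,"fingers":0.1},{"travel":[0.1,0.8,-8.5],"twist":0,"fingers":0.1},{"travel":[0.3,2.5,-9.2],"twist":0.01,"fingers":0.1},{"travel":[0.6,4.8,-9.2],"twist":0.02,"fingers":0.1},{"travel":[0.9,7.3,-9.2],"twist":0.03,"fingers":0.1},{"travel":[1.3,9.8,-9.2],"twist":0.04,"fingers":0.1},{"travel":[1.7,12.3,-9.2],"twist":0.05,"fingers":0.1},{"travel":[2.1,14.8,-9.2],"twist":0.06,"fingers":0.1},{"travel":[2.5,17.3,-9.2],"twist":0.065,"fingers":0.1},{"travel":[2.8,19.8,-9.2],"twist":0.07,"fingers":0.1},{"travel":[3.1,22.3,-9.2],"twist":0.08,"fingers":0.1},{"travel":[3.3,24.8,-9.2],"twist":0.085,"fingers":0.1},{"travel":[3.5,27.3,-9.2],"twist":0.09,"fingers":0.1},{"travel":[3.5,29.8,-9.2],"twist":0.095,"fingers":0.1},{"travel":[3.3,32.3,-9.2],"twist":0.1,"fingers":0.1},{"travel":[2.9,34.8,-9.2],"twist":0.11,"fingers":0.1},{"travel":[2.2,37.3,-9.2],"twist":0.12,"fingers":0.1}]'

```text
time_s: 13.8
ee_pos: [0.4848, -0.0464, 0.28]
eef_rot: [0.0, 0.997, 0.074, -0.0]
contact_force: [-0.3, 0.1, -2.4]
finger_gap: 0.637
grasp_force: 32.8
```

```bash
python3 -c "
from h import *
plan([.452,-.344,.28],-85.8)"
```

```text
t 13.8 pos [ 0.4848 -0.0464  0.28  ] tooly -81.5 tilt 0.05 F [-0.3  0.1 -2.4] gap 59.3 gf 32.8 q7 -0.96
travel [-7.640e+00  2.895e+01  2.000e-02] twist 0.075
```

Call:
carry_out --series '[{"travel":[-0.6,2.3,0],"twist":0.005,"fingers":0.1},{"travel":[-1.2,4.6,0],"twist":0.01,"fingers":0.1},{"travel":[-1.9,7,0],"twist":0.015,"fingers":0.1},{"travel":[-2.5,9.5,0],"twist":0.02,"fingers":0.1},{"travel":[-3.2,12,0],"twist":0.03,"fingers":0.1},{"travel":[-3.8,14.5,0],"twist":0.035,"fingers":0.1},{"travel":[-4.5,17,0],"twist":0.04,"fingers":0.1},{"travel":[-5.1,19.5,0],"twist":0.05,"fingers":0.1},{"travel":[-5.8,22,0],"twist":0.055,"fingers":0.1},{"travel":[-6.4,24.3,0],"twist":0.06,"fingers":0.1},{"travel":[-6.9,26.2,1],"twist":0.07,"fingers":0.1},{"travel":[-7.3,27.7,3],"twist":0.075,"fingers":0.1},{"travel":[-7.6,28.6,5.5],"twist":0.075,"fingers":0.1},{"travel":[-7.6,29,8],"twist":0.075,"fingers":0.1},{"travel":[-7.6,29,10.5],"twist":0.075,"fingers":0.1},{"travel":[-7.6,29,12.5],"twist":0.075,"fingers":0.1},{"travel":[-7.6,29,13.5],"twist":0.075,"fingers":0.1},{"travel":[-7.6,29,14],"twist":0.075,"fingers":0.1},{"travel":[-7.6,29,14],"twist":0.075,"fingers":0.1}]'

```text
time_s: 15.38
ee_pos: [0.4523, -0.3426, 0.1399]
eef_rot: [-0.0, 0.999, 0.037, -0.001]
contact_force: [1.0, -0.7, -1.7]
finger_gap: 0.636
grasp_force: 32.7
```

```bash
python3 -c "
from h import *
prof('w7');plan([.452,-.344,.124],-85.8)"
```

```text
t 15.38 pos [ 0.4523 -0.3426  0.1399] tooly -85.8 tilt 0.09 F [ 1.  -0.7 -1.7] gap 59.1 gf 32.7 q7 -0.27
travel [ -6.43 -65.41   1.04] twist -0.206
-0.045 [(0, 103), (15, 96), (30, 87), (45, 79), (60, 70), (75, 62), (90, 54), (105, 45), (120, 37), (135, 28), (150, 3)]
0.0 [(0, 121), (15, 142), (30, 158), (45, 79), (60, 72), (75, 63), (90, 54), (105, 46), (120, 38), (135, 29), (150, 3)]
0.045 [(0, 104), (15, 97), (30, 89), (45, 80), (60, 72), (75, 63), (90, 55), (105, 46), (120, 38), (135, 29), (150, 3)]
t 15.43 pos [ 0.4528 -0.3428  0.1408] tooly -85.8 tilt 0.02 F [-0.3 -0.8 -2. ] gap 59.1 gf 32.8 q7 -0.27
travel [-0.09  0.11  1.68] twist 0.001
```

The tray is over the mat at 29.5°. The tab has crept a little in the grip, so I'll lever the tray flat in an arc about its lip, checking halfway.

Call:
carry_out --series '[{"travel":[-0.7,0,0.4],"twist":0,"fingers":0.1},{"travel":[-1.5,0,0.9],"twist":0,"fingers":0.1},{"travel":[-2,0,1.4],"twist":0,"fingers":0.1},{"travel":[-2,0,1.7],"twist":0,"fingers":0.1},{"travel":[-2,0,1.7],"twist":0,"fingers":0.1},{"travel":[-2.3,0,2.1],"twist":0,"fingers":0.1},{"travel":[-2.6,0,2.5],"twist":0,"fingers":0.1},{"travel":[-3,0,3],"twist":0,"fingers":0.1},{"travel":[-3.4,0,3.6],"twist":0,"fingers":0.1},{"travel":[-3.9,0,4.3],"twist":0,"fingers":0.1},{"travel":[-3.9,0,4.3],"twist":0,"fingers":0.1}]'

```text
time_s: 16.35
ee_pos: [0.4128, -0.3451, 0.0965]
eef_rot: [-0.0, 0.999, 0.037, -0.001]
contact_force: [-0.2, 0.6, -0.4]
finger_gap: 0.636
grasp_force: 30.0
```

```bash
python3 -c "
from h import *
prof('w8')"
```

```text
t 16.35 pos [ 0.4128 -0.3451  0.0965] tooly -85.8 tilt 0.1 F [-0.2  0.6 -0.4] gap 59.1 gf 30.0 q7 -0.15
travel [ -2.48 -65.37  -3.29] twist -0.206
-0.045 [(0, 61), (15, 57), (30, 51), (45, 46), (60, 41), (75, 35), (90, 30), (105, 24), (120, 19), (135, 14)]
0.0 [(0, 77), (15, 57), (30, 52), (45, 46), (60, 41), (75, 35), (90, 30), (105, 25), (120, 19), (135, 14)]
0.045 [(0, 61), (15, 57), (30, 52), (45, 46), (60, 41), (75, 35), (90, 30), (105, 25), (120, 19), (135, 14)]
```

View pics/w8.png

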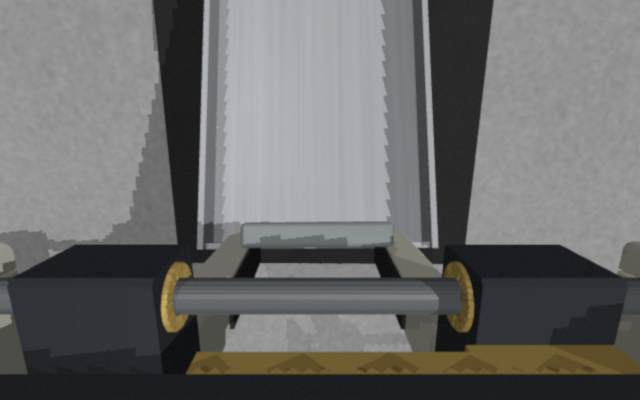

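The tray's lip is on the mat and the tilt is down to 20°, rotating as planned. I'll finish the arc.

Call:
carry_out --series '[{"travel":[-0.25,0,0.45],"twist":0,"fingers":0.1},{"travel":[-0.5,0,0.95],"twist":0,"fingers":0.1},{"travel":[-0.75,0,1.4],"twist":0,"fingers":0.1},{"travel":[-1.05,0,2.1],"twist":0,"fingers":0.1},{"travel":[-1.35,0,2.8],"twist":0,"fingers":0.1},{"travel":[-1.6,0,3.5],"twist":0,"fingers":0.1},{"travel":[-1.8,0,4.3],"twist":0,"fingers":0.1},{"travel":[-1.95,0,4.9],"twist":0,"fingers":0.1},{"travel":[-2.05,0,5.3],"twist":0,"fingers":0.1},{"travel":[-2.05,0,5.3],"twist":0,"fingers":0.1}]'

```text
time_s: 17.23
ee_pos: [0.3932, -0.3468, 0.0438]
eef_rot: [-0.0, 0.999, 0.037, -0.0]
contact_force: [-1.3, -0.8, 0.3]
finger_gap: 0.634
grasp_force: 30.0
```

```bash
python3 -c "
from h import *
prof('w9')"
```

```text
t 17.23 pos [ 0.3932 -0.3468  0.0438] tooly -85.8 tilt 0.06 F [-1.3 -0.8  0.3] gap 59.0 gf 30.0 q7 -0.03
travel [ -0.49 -65.4   -8.57] twist -0.205
-0.045 [(15, 9), (30, 9), (45, 8), (60, 8), (75, 8), (90, 8), (105, 8), (120, 7)]
0.0 [(15, 60), (30, 9), (45, 8), (60, 8), (75, 8), (90, 8), (105, 8), (120, 7)]
0.045 [(15, 9), (30, 9), (45, 8), (60, 8), (75, 8), (90, 8), (105, 8), (120, 7)]
```

Call:
carry_out --series '[{"travel":[0,0,0.1],"twist":0,"fingers":0.1},{"travel":[0,0,0.1],"twist":0,"fingers":0.1},{"travel":[0,0,0.1],"twist":0,"fingers":0.55},{"travel":[0,0,0.1],"twist":0,"fingers":0.55},{"travel":[0,0,0.1],"twist":0,"fingers":0.55},{"travel":[0,0,0.1],"twist":0,"fingers":0.55},{"travel":[0,0,-1],"twist":0,"fingers":0.55},{"travel":[0,0,-3],"twist":0,"fingers":0.55},{"travel":[0,0,-6],"twist":0,"fingers":0.55},{"travel":[0,0,-9],"twist":0,"fingers":0.55},{"travel":[0,0,-12],"twist":0,"fingers":0.55},{"travel":[0,0,-15],"twist":0,"fingers":0.55},{"travel":[0,8,-17],"twist":0,"fingers":0.55},{"travel":[0,12,-17],"twist":0,"fingers":0.55},{"travel":[0,16,-17],"twist":0,"fingers":0.55},{"travel":[0,20,-17],"twist":0,"fingers":0.55},{"travel":[0,20,-17],"twist":0,"fingers":0.55}]'

```text
time_s: 18.7
ee_pos: [0.4089, -0.5486, 0.2151]
eef_rot: [0.0, 0.999, 0.038, 0.0]
contact_force: [0.6, 0.1, 0.3]
finger_gap: 0.776
grasp_force: 0.0
```

```bash
python3 - <<'E'
from h import *
plan([.4,-.35,.2],-85.8)
f=snap('top','top4')
R=cv2.Rodrigues(f['rvec'])[0];t=np.ravel(f['tvec'])
v,u=np.mgrid[0:400,0:640]; d=f['depth']
P=(np.stack([u,v,np.ones_like(u)],-1)@np.linalg.inv(f['K']).T*d[...,None]-t)@R
def reg(n,x0,x1,y0,y1,z0,z1):
    m=(d>0)&(P[...,0]>x0)&(P[...,0]<x1)&(P[...,1]>y0)&(P[...,1]<y1)&(P[...,2]>z0)&(P[...,2]<z1); q=P[m]
    if len(q):
      c,(w,h),a=cv2.minAreaRect(q[:,:2].astype(np.float32)*1000); print(n,len(q),np.round(c,1),round(w,1),round(h,1),round(a,1),q[:,2].mean().round(4))
reg('walls',.35,.63,-.46,-.22,.02,.04); reg('tab',.35,.63,-.46,-.22,.055,.085)
reg('tub',.3,.65,.18,.5,.07,.1); reg('cass',.4,.6,.26,.44,.015,.05)
reg('beaker',.65,.85,-.3,-.17,.07,.1); reg('jar',.65,.8,.17,.27,.06,.09)
reg('block',.24,.37,.05,.2,.01,.2); reg('cube',.22,.37,-.2,-.05,.01,.2)
E
```

```text
t 18.7 pos [ 0.4089 -0.5486  0.2151] tooly -85.7 tilt 0.06 F [0.6 0.1 0.3] gap 72.1 gf 0.0 q7 -0.12
travel [  0.6  -19.88   1.49] twist 0.002
walls 366 [ 482.3 -337.5] 169.7 126.0 4.4 0.0258
tab 135 [ 404.8 -342.6] 9.9 59.3 4.5 0.0691
tub 1269 [487.3 347.4] 220.4 221.3 17.1 0.0821
cass 1138 [510.  352.5] 164.9 216.4 16.8 0.0266
beaker 227 [ 723.8 -228.6] 67.2 69.2 45.0 0.0815
jar 349 [708.4 223.6] 47.8 48.7 12.5 0.075
block 982 [304.3 116.7] 58.9 89.1 0.4 0.0317
cube 1267 [ 295.3 -117.9] 81.0 80.3 69.5 0.0441
```

View pics/top4.png

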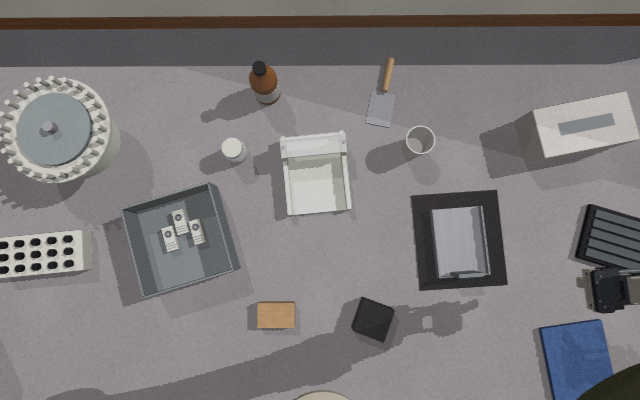

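The top view shows the tray flat on the mat at (460,242), about 5 mm from its middle. The three cassettes are in the tub near (182,230), nothing else has moved, and the gripper is clear. I'm handing the job in.

```bash
python3 -c "
from h import *
print(job_done())"
```

```text
the job is handed in; nothing more can be done
None
```

The job is handed in: all three cassettes are in the tub, the empty tray sits flat and right way up about 5 mm from the middle of the mat, and the tub, jar and beaker measured where they were at the start (18.7 s of the 67 s used).

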